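Close the swing bar of an injector tray

TASK

Close the injector tray on the bench: push its loose aluminium bar lengthwise until the round end is fully home in the U-shaped pivot seat, then, keeping it home there, push near the other end so that the bar swings about its round end flat along the bench, never lifted, over the ramp of the spring catch, until the catch springs fully out again behind it. The setting of the catch differs every time, so feel for the click and stop there: never press the bar against the fixture harder than about 20 N. Leave the bar shut, and leave the injectors, nozzle, nut and spanner where they are.

Things in the scene. Friction and masses are not known exactly. Their poses are not given: they have to be found in the camera images.
- fixture: Fixed aluminium and steel bench fixture. Origin on the bench top (z = 0), on the line where the bar lies when shut; y runs along that line to the pivot seat, x points away from the robot into the tray (inside x 50 to 124, y -109 to 109 mm, walls 30 mm high). At the line's -y end stands the steel keeper, up to 28 mm high: a stop face looking to -x, and the spring catch.
- seat (a point): Pivot seat centre, at (0, 130, 12) mm of the fixture: where the centre of the bar's round end lies when home. The seat is a steel U, 24 mm high, open to the fixture's -y and upward: 26 mm wide inside, end wall 12 mm beyond this point in +y, two jaws (10 mm thick, round ends) reaching 11 mm before it in -y. The bar can swing in it at least 0.5 rad towards the robot.
- bar: Loose aluminium bar, about 0.26 to 0.46 kg, flat on the bench: 16 mm wide (x), 24 mm high, 275 mm along y from bar_tip to bar_heel, plus the round end. Origin mid-length on its underside. It starts 20 to 70 mm out of the seat, 0.35 to 0.5 rad open: tip towards the robot, turned clockwise (from above) against the fixture. Shut, its axes are the fixture's within 0.12 rad.
- bar_heel (a point): Centre of the bar's round end (an upright 24 mm disc, 24 mm high), 12 mm over the bench when the bar lies flat.
- bar_tip (a point): Centre of the flat end face at the bar's other end, 12 mm over the bench. The keeper is clamped anywhere along 30 mm of fixture x, different each time and not measured: at the lowest setting the shut bar's tip lies at fixture x = 0, at the highest at +30 mm, each with plus or minus 1.5 mm of play between catch and rigid stop.
- catch (a joint): Travel of the spring catch, m: 0 sprung out, up to 0.013 pushed in along the fixture's -y. Its nose overlaps the shut bar's tip by 8 mm; its smooth ramp meets the coming bar about 40 mm (at the tip) before shut. The bar pushes it in about 8 mm; it springs back (3 to 5 N) once the bar's robot-side face is past. Pushing over takes 5 to 12 N near the tip; 3 mm past the click is the rigid stop.
- injector_a: Rail injector lying in the tray, 25 x 181 x 48 mm; leave it alone.
- injector_b: Rail injector lying in the tray behind the other, 25 x 182 x 48 mm; leave it alone.
- nozzle: Steel injector nozzle, 18 mm across, 54 mm high, standing on the bench on the robot's side of the pivot seat; origin at the centre of its foot; leave it alone.
- union_nut: Steel union nut, 24 x 27 x 20 mm, lying beyond the pivot seat; leave it alone.
- small_spanner: Combination spanner, 27 x 164 x 7 mm, lying beyond the keeper; leave it alone.

How it is judged (in metres and radians):
On the way, in this order (a step that is already met when the one before it is completed fails the run):
1. the bar's round end is fully home in the pivot seat, the bar still open by more than 0.2 rad (distance between bar_heel and seat below 0.004 m and angle between the y axis of bar and the y axis of fixture, either way round above 0.2 rad), for 0.2 s.
2. with the round end in the seat, the swinging bar has pushed the spring catch in by more than 5 mm (value of joint catch above 0.005 m and contact force between bar and fixture above 0.2 N and distance between bar_heel and seat below 0.006 m), for 0.05 s.
At the end, for the whole second after the job is handed in: The bar lies flat and still along the front of the tray, its round end within 5 mm of the seat's centre, its tip between 3 mm before and 35 mm beyond the fixture's y axis, and the spring catch is out again behind it (within 1.5 mm of fully out) (value of joint catch below 0.0015 m and x of bar_tip in the frame of fixture between -0.003 and 0.035 m and distance between bar_heel and seat below 0.005 m and angle between bar's own z axis and vertical below 0.05 rad and linear speed of bar below 0.01 m/s); the robot touches nothing.
It fails at once if the bar is pressed against the fixture with more than 20 N (contact force between bar and fixture above 20 N).
It fails at once if the bar is lifted off or tipped over by more than 20 mm (height (world z) of bar_tip above 0.032 m).
It fails at once if an injector, the nozzle, the nut or the spanner is moved by more than 20 mm (distance of any of injector_a, injector_b, nozzle, union_nut, small_spanner from where it was at the start of the episode above 0.02 m).
It also fails if it takes over 72 s, if anything falls off the work surface, if the arm or the gripper's body presses on something with over 40 N, if the wrist force passes 120 N, or if a joint passes its speed limit or range.

ROBOT

A 6-joint arm with a two-finger parallel gripper is mounted at the origin on a cart in front of the work surface, level with it; the furniture and walls round the work are solid. World frame = base frame: x ahead of the robot, y to its left, z up, the work surface at z = 0. Lengths are in m, angles in degrees, forces in N, time in s.
With the tool pointing down it reaches from about 0.4 to 0.825 m from the base axis. Payload 7 kg.
Tool frame: the origin (TCP) lies midway between the tips of the shut fingers; the grasp point (between the pads) lies 19 mm behind it (ctrl.grasp_offset is the distance from the TCP to the grasp point, in m); z points along the fingers, x is the direction in which the jaws open and shut, and the axes are right-handed (so a half turn about z gives the same grasp; the last joint's range is limited). The gripper opens to 88 mm and grips with 3 to 60 N. Pads are 19 mm wide; open, the fingers measure 130 mm over their backs; the gripper's body (78 mm by 193 mm) begins 47 mm behind the grasp point.
Start: joints at [85.262, 20.546, 0.682, 0, -70.136, -16.507], TCP at [0.245, 0.629, 0.227] pointing down, gripper open.
Joint ranges: [-176.03, 176.03], [-82.01, 121.73], [-58.28, 71.71], [-173.87, 95.51], [-174.79, -0.11], [-173.66, 173.66]. Speed limits (degrees/s): [136.94, 136.94, 172.46, 180, 180, 180].

INTERFACE

Orientations are given as [roll, pitch, yaw] about the fixed x, y, z axes, in that order (R = Rz(yaw) Ry(pitch) Rx(roll)).
In Python, from plant import sensors, snapshot, order, ctrl gives the robot as it stands.
- The arm moves only by the tool send_rows, never from a script. Its argument "commands" is a list of rows, each a list of 3 entries, a list of its own where there are three numbers: the closure, from 0 (fully open) to 1 (shut), then the shift along the world's x, y, z in units of 0.25 m (1.0 is 0.25 m), then the turn, a rotation vector about the world's x, y, z in units of 360 degrees (1.0 is 360 degrees). In form: [[hand, [x, y, z], [ax, ay, az]], ...]. A call has 1 to 12 rows; each row shifts and turns the pose as measured when the row begins; what a row does not reach is not made up. A row lasts 1/10 s, in which the tool goes at most 50 mm and 8.59 degrees, less where a joint would pass 70% of its speed; a pose out of reach is approached as far as the arm can. A call with a number of a shift or a turn outside -1 to 1 is refused whole. A call with a gripper value outside its range is refused whole. The fingers move at their own pace and stop on an object; the grip force is fixed at half the most. Time passes only in rows, so rows that do not move let the fingers close. It gives the time, the measured TCP pose, the force and the opening at its end, in the units of the state.
- sensors.get_obs(): the state, without advancing time (a new reading comes with each control period).
- snapshot(name): name is "scene" or "top" or "wrist"; returns a dict with "color" (384x512x3 uint8, blue, green, red), "z_map" (384x512 float32, m along the optical axis (not along the pixel's ray), 0 where there is no reading), "mtx" (3x3 intrinsics, pixels), "xyz" and "attitude" of the camera in the world. Camera axes: x right, y down, z forward; pixel columns grow to the right and rows downward; lengths in m; the calibration is good to about 2 mm. A picture is of the moment at which its call begins.
- order.close_job(): hands the job in, once; it reports no verdict.
The state is a dict: "clock": time; "joint_pos": joint angles; "qvel": joint speeds; "tau": joint torques, N m; "tool_pos": TCP position; "orientation": TCP orientation; "force": force on the tool from outside, world axes, zero at the start; "moment": the same for the moment, N m; "opening": finger opening in m.
Only numpy, scipy, OpenCV 4.12 (cv2) and the standard library are available. Lean on these libraries where they do the work, as an engineer would, in place of code of your own. Each camera call takes 0.05 s, during which the arm holds its last target.

## Working session

There is one attempt and no reset: what is moved stays moved. The work goes in short steps, Python scripts to look and compute and a tool call to move; the robot and the scene stay as the last step left them, time stands still between calls to the robot, and variables do not carry over. Pictures are saved under pics/ and viewed, and the job is handed in when it is done.

Besides the shell and the picture viewer there is one more tool, called after ">>>" as name(argument=value, ...) on one line, values as JSON. send_rows: Moves the arm, as the interface text tells. Its arguments: {"type":"object","properties":{"commands":{"type":"array","items":{"type":"array"}}},"required":["commands"]}

```bash
mkdir -p pics; ls; python3 - <<'E'
from plant import sensors, snapshot, order, ctrl
import cv2
print(sensors.get_obs()); print(ctrl.grasp_offset)
for n in ("scene","top","wrist"):
    s=snapshot(n); cv2.imwrite(f"pics/{n}0.png",s["color"]); print(n,s["mtx"].tolist(),s["xyz"],s["attitude"])
E
```

```text
pics
{'clock': 0.0, 'joint_pos': array([ 8.52626029e+01,  2.05890629e+01,  6.35350011e-01, -1.91143399e-02,
       -7.01353521e+01, -1.65075642e+01]), 'qvel': array([ 0.02964243, -0.0417215 ,  0.05839336, -0.01267062, -0.10297953,
        0.07427648]), 'tau': array([-1.44530886e-04, -5.82714021e+01,  2.93043727e+01,  6.99717969e+00,
        6.93194437e-03, -1.75071955e-04]), 'tool_pos': array([0.24443852, 0.62868023, 0.22566459]), 'orientation': array([-1.79991919e+02, -9.04999971e-02, -1.11251477e+02]), 'force': array([ 0.46895737, -0.04066264,  1.02857086]), 'moment': array([0.01701586, 0.02754446, 0.00759849]), 'opening': 0.08762198533808929}
0.0188
scene [[389.88844705202195, 0.0, 261.2069182665609], [0.0, 389.88844705202195, 196.38115452169578], [0.0, 0.0, 1.0]] [0.02233331 0.36062084 0.50092861] [-122.14940744    1.22578957 -129.15760698]
top [[355.2797614835035, 0.0, 253.8114923617792], [0.0, 355.2797614835035, 194.05176202753117], [0.0, 0.0, 1.0]] [ 0.54120904 -0.07138313  0.90536014] [-176.8668571    -1.47045967  -88.54542411]
wrist [[309.69097633144514, 0.0, 254.5705910984184], [0.0, 309.69097633144514, 187.05388125331635], [0.0, 0.0, 1.0]] [0.32056405 0.59893382 0.38398238] [ 1.62847450e+02 -9.63308615e-02 -1.11225430e+02]
```

View pics/top0.png

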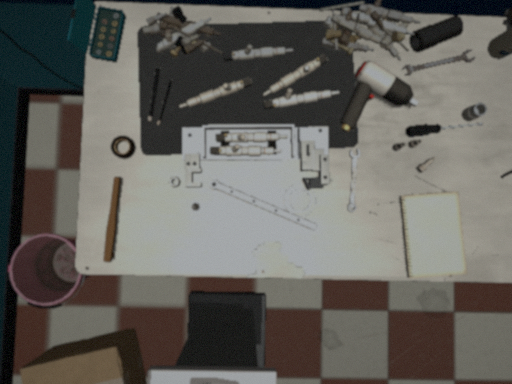

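View pics/scene0.png

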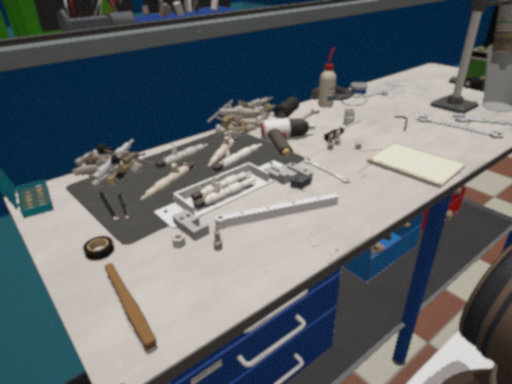

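```bash
python3 - <<'E'
import cv2
a=cv2.imread("pics/top0.png")[110:240,160:370]
cv2.imwrite("pics/top0z.png",cv2.resize(cv2.convertScaleAbs(a,alpha=1.3),None,fx=3.8,fy=3.8,interpolation=cv2.INTER_CUBIC))
a=cv2.imread("pics/scene0.png")[150:260,150:360]
cv2.imwrite("pics/scene0z.png",cv2.resize(a,None,fx=3.8,fy=3.8,interpolation=cv2.INTER_CUBIC))
E
```

```text
(no output)
```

View pics/top0z.png

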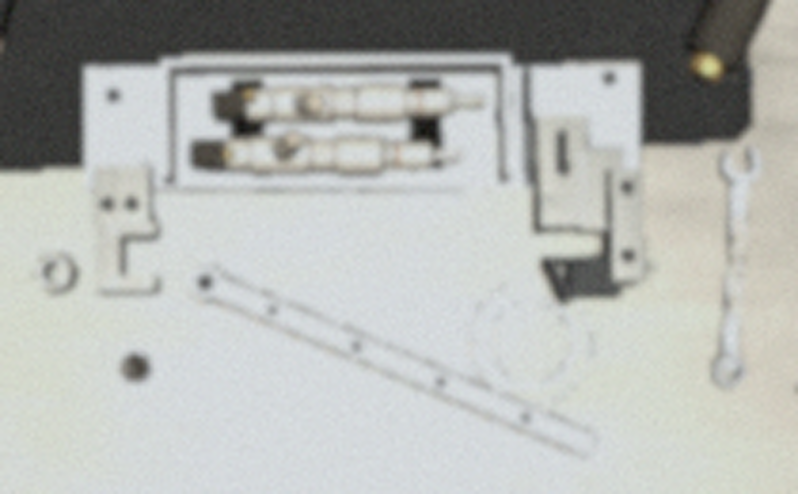

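View pics/scene0z.png

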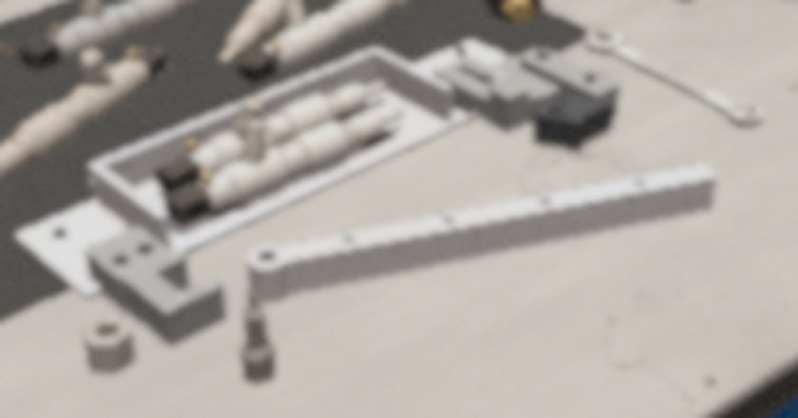

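View pics/wrist0.png

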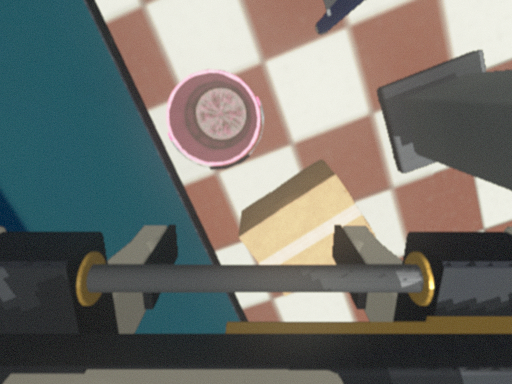

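```bash
cat > h.py <<'E'
import numpy as np, cv2
from scipy.spatial.transform import Rotation as R
from plant import sensors, snapshot, order, ctrl
def ray(s,px,z):
    px=np.atleast_2d(np.array(px,float))
    d=np.c_[px,np.ones(len(px))]@np.linalg.inv(s["mtx"]).T@R.from_euler("xyz",s["attitude"],degrees=True).as_matrix().T
    p=np.array(s["xyz"]); return p+d*((z-p[2])/d[:,2])[:,None]
def proj(s,X):
    X=np.atleast_2d(X); c=(X-np.array(s["xyz"]))@R.from_euler("xyz",s["attitude"],degrees=True).as_matrix()
    c=c@s["mtx"].T; return c[:,:2]/c[:,2:]
def st():
    o=sensors.get_obs(); print(round(o["clock"],2),"tcp",np.round(o["tool_pos"],4),"rpy",np.round(o["orientation"],2),"F",np.round(o["force"],2),"M",np.round(o["moment"],2),"op",round(o["opening"],4)); return o
E
python3 - <<'E'
from h import *
np.set_printoptions(precision=4,suppress=True)
s=snapshot("top")
z=lambda u,v:(160+(u+.5)/3.8-.5,110+(v+.5)/3.8-.5)
def p(n,l,h): print(n,ray(s,[z(*q) for q in l],h))
p("heel,tip,holes",[(205,282),(590,441),(273,310),(356,346),(440,382),(526,417)],.024)
p("seat inner corner top-left, bottom-left, jaw end, bottom jaw end",[(122,238),(122,276),(158,238),(158,278)],.024)
p("plate corners",[(84,66),(641,64),(84,168)],.002)
p("nozzle foot",[(135,367)],.05)
p("ramp tip, ramp",[(545,262),(563,300),(537,230)],.026)
sc=snapshot("scene")
z=lambda u,v:(150+(u+.5)/3.8-.5,150+(v+.5)/3.8-.5)
s=sc
p("scene heel/tip",[(268,257),(712,172)],.024)
p("nozzle",[(258,372)],0.0)
E
```

```text
heel,tip,holes [[ 0.6127  0.0077  0.024 ]
 [ 0.5154 -0.2465  0.024 ]
 [ 0.5956 -0.0371  0.024 ]
 [ 0.5735 -0.092   0.024 ]
 [ 0.5514 -0.1474  0.024 ]
 [ 0.53   -0.2042  0.024 ]]
seat inner corner top-left, bottom-left, jaw end, bottom jaw end [[0.6401 0.0627 0.024 ]
 [0.6152 0.0618 0.024 ]
 [0.6407 0.0393 0.024 ]
 [0.6145 0.0384 0.024 ]]
plate corners [[ 0.7582  0.0956  0.002 ]
 [ 0.7715 -0.2817  0.002 ]
 [ 0.689   0.0931  0.002 ]]
nozzle foot [[0.5556 0.0477 0.05  ]]
ramp tip, ramp [[ 0.6319 -0.2146  0.026 ]
 [ 0.6072 -0.2269  0.026 ]
 [ 0.6528 -0.2089  0.026 ]]
scene heel/tip [[ 0.61    0.0078  0.024 ]
 [ 0.5078 -0.246   0.024 ]]
nozzle [[0.5554 0.0533 0.    ]]
```

>>> send_rows(commands=[[0,[0.115,-0.155,0],[0,0,-0.021]],[0,[0.115,-0.155,0],[0,0,-0.021]],[0,[0.115,-0.155,0],[0,0,-0.021]],[0,[0.115,-0.155,0],[0,0,-0.021]],[0,[0.115,-0.155,0],[0,0,-0.021]],[0,[0.115,-0.155,0],[0,0,-0.021]],[0,[0.115,-0.155,0],[0,0,-0.021]],[0,[0.115,-0.155,0],[0,0,-0.021]],[0,[0.115,-0.155,0],[0,0,-0.021]],[0,[0.115,-0.155,0],[0,0,-0.021]],[0,[0.115,-0.155,0],[0,0,-0.021]],[0,[0.115,-0.155,0],[0,0,-0.021]]])

```text
clock: 1.45
tool_pos: [0.5946, 0.1499, 0.2253]
orientation: [179.9, -0.0, 155.1]
force: [0.7, 1.2, -0.3]
opening: 0.0876
```

>>> send_rows(commands=[[0.0,[0.1,-0.12,0],[0,0,0.005]],[0.0,[0.06,-0.12,0],[0,0,0.005]],[0,[0,0,0],[0,0,0]]])

```text
clock: 1.75
tool_pos: [0.6382, 0.0819, 0.2243]
orientation: [180.0, -0.0, 158.2]
force: [-0.0, 0.9, -0.7]
opening: 0.0873
```

```bash
python3 - <<'E'
from h import *
st()
s=snapshot("wrist"); cv2.imwrite("pics/w1.png",s["color"]); np.savez("w1.npz",**s)
print(s["xyz"],s["attitude"])
cv2.imwrite("pics/w1z.png",cv2.resize(s["color"],None,fx=1.5,fy=1.5,interpolation=cv2.INTER_CUBIC))
E
```

```text
1.75 tcp [0.6382 0.0819 0.2243] rpy [ 1.7999e+02 -3.0000e-02  1.5817e+02] F [-0.02  0.87 -0.68] M [ 0.11 -0.06 -0.05] op 0.0873
[0.61035229 0.00670372 0.38251912] [ 1.62904861e+02 -9.85031654e-02  1.58197530e+02]
```

View pics/w1z.png

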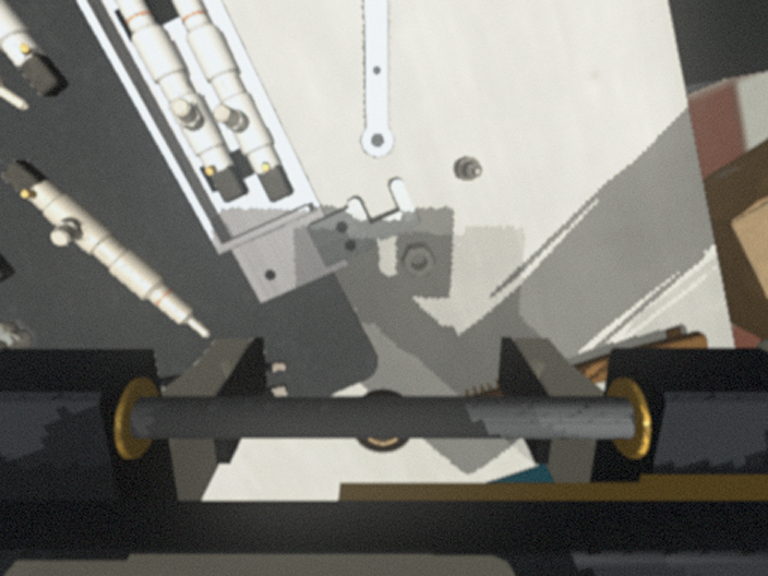

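```bash
python3 - <<'E'
import cv2
a=cv2.imread("pics/w1.png")[70:190,190:340]
cv2.imwrite("pics/w1zz.png",cv2.resize(a,None,fx=5,fy=5,interpolation=cv2.INTER_CUBIC))
E
```

```text
(no output)
```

View pics/w1zz.png

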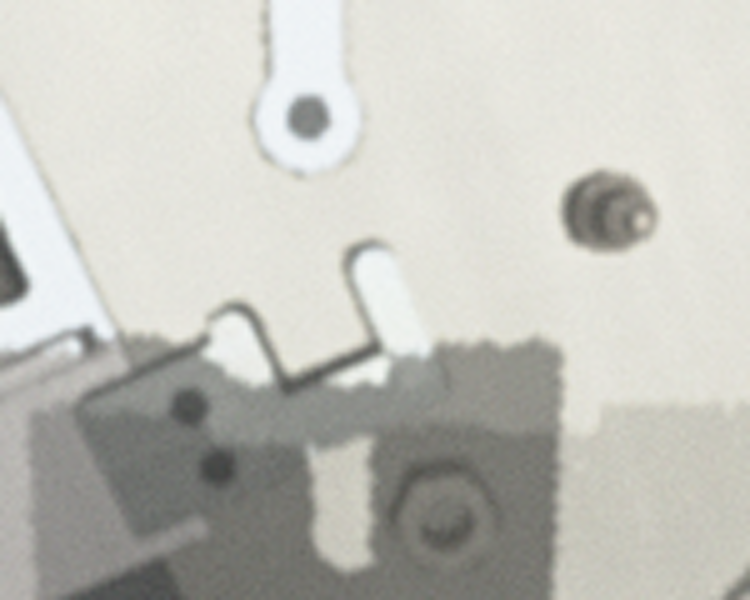

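```bash
python3 - <<'E'
from h import *
np.set_printoptions(precision=4,suppress=True)
s=dict(np.load("w1.npz"))
f=lambda l:ray(s,[(190+(u+.5)/5-.5,70+(v+.5)/5-.5) for u,v in l],.024)
print("heel",f([(308,118)]),f([(254,120),(361,120),(308,172)]))
J=f([(248,328),(276,382),(360,272),(383,338)]);print("jaws",J)
print("end",f([(300,390),(335,374),(370,358)]))
print("shaft edges",f([(270,30),(343,30)]), "nozzle", ray(s,[(190+605/5,70+210/5)],.03))
sh=ray(s,[(245,15),(258,15)],.024) 
t=ray(s,[(370/1.5,5/1.5),(377/1.5,70/1.5),(377/1.5,140/1.5)],.024);print(t)
E
```

```text
heel [[0.6138 0.0069 0.024 ]] [[0.6251 0.0029 0.024 ]
 [0.603  0.0117 0.024 ]
 [0.6181 0.0176 0.024 ]]
jaws [[0.644  0.0447 0.024 ]
 [0.6427 0.0587 0.024 ]
 [0.6154 0.0425 0.024 ]
 [0.6159 0.0584 0.024 ]]
end [[0.6382 0.0625 0.024 ]
 [0.6293 0.062  0.024 ]
 [0.6204 0.0616 0.024 ]]
shaft edges [[ 0.6146 -0.0132  0.024 ]
 [ 0.5998 -0.0073  0.024 ]] nozzle [[0.5597 0.05   0.03  ]]
[[ 0.5851 -0.0765  0.024 ]
 [ 0.5959 -0.0369  0.024 ]
 [ 0.6137  0.0071  0.024 ]]
```

>>> send_rows(commands=[[0.5,[-0.062,-0.165,-0.03],[0,0,0.001]],[0.5,[-0.062,-0.165,-0.05],[0,0,0]],[0.5,[-0.062,-0.165,-0.06],[0,0,0]],[0.5,[-0.062,-0.165,-0.06],[0,0,0]],[0.5,[-0.062,-0.165,-0.06],[0,0,0]],[0.5,[-0.062,-0.165,-0.06],[0,0,0]],[0.5,[-0.062,-0.165,-0.06],[0,0,0]],[0.5,[0,0,0],[0,0,0]]])

```text
clock: 2.6
tool_pos: [0.5235, -0.2068, 0.1265]
orientation: [179.8, 0.1, 159.0]
force: [0.6, 0.9, -0.8]
opening: 0.044
```

```bash
python3 - <<'E'
from h import *
st()
s=snapshot("wrist"); np.savez("w2.npz",**s)
cv2.imwrite("pics/w2z.png",cv2.resize(s["color"],None,fx=1.5,fy=1.5,interpolation=cv2.INTER_CUBIC))
E
```

```text
2.6 tcp [ 0.5235 -0.2068  0.1265] rpy [1.7977e+02 7.0000e-02 1.5895e+02] F [ 0.64  0.87 -0.75] M [ 0.12 -0.01  0.01] op 0.044
```

View pics/w2z.png

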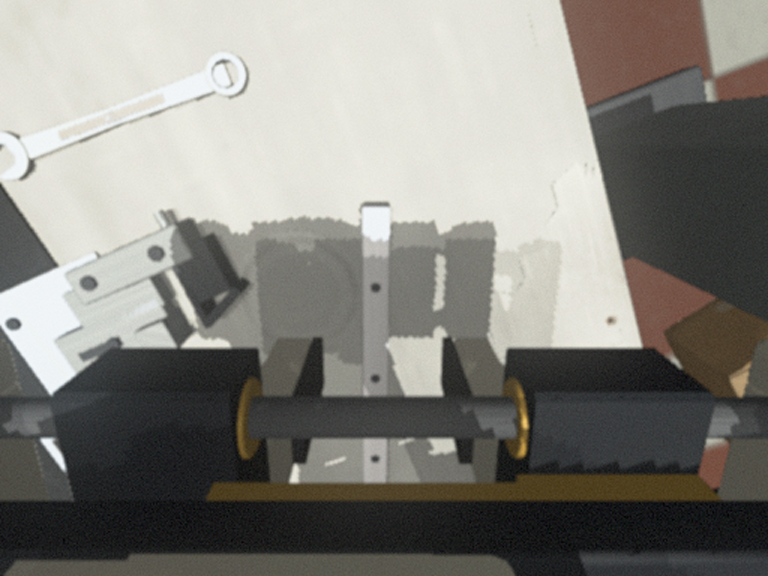

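```bash
python3 - <<'E'
from h import *
np.set_printoptions(precision=4,suppress=True)
s=dict(np.load("w2.npz"))
f=lambda l,z:ray(s,[((u+.5)/1.5-.5,(v+.5)/1.5-.5) for u,v in l],z)
print(f([(376,207),(375,288),(375,378)],.024))
print("catch ramp corner",f([(246,285),(207,326),(175,225)],.026))
E
```

```text
[[ 0.513  -0.2487  0.024 ]
 [ 0.5308 -0.2045  0.024 ]
 [ 0.5524 -0.149   0.024 ]]
catch ramp corner [[ 0.6003 -0.2338  0.026 ]
 [ 0.6335 -0.2189  0.026 ]
 [ 0.6219 -0.2801  0.026 ]]
```

>>> send_rows(commands=[[0.5,[0.026,0,-0.12],[0,0,0]],[0.5,[0,0,-0.14],[0,0,0]],[0.5,[0,0,-0.12],[0,0,0]],[0.5,[0,0,-0.04],[0,0,0]],[0.5,[0,0,0],[0,0,0]]])

```text
clock: 3.15
tool_pos: [0.5371, -0.2008, 0.0242]
orientation: [179.6, 0.7, 159.3]
force: [-0.2, -0.1, 0.1]
opening: 0.0439
```

>>> send_rows(commands=[[0.5,[-0.02,0,-0.04],[0,0.002,-0.001]],[0.5,[0,0,-0.025],[0,0,0]],[0.5,[0,0,0],[0,0,0]]])

```text
clock: 3.45
tool_pos: [0.5345, -0.1995, 0.01]
orientation: [179.8, 0.3, 159.0]
force: [0.4, 0.1, 0.7]
opening: 0.0438
```

>>> send_rows(commands=[[0.5,[-0.008,0,-0.014],[0,0.001,0]],[1,[0,0,0],[0,0,0]],[1,[0,0,0],[0,0,0]],[1,[0,0,0],[0,0,0]],[1,[0,0,0],[0,0,0]],[1,[0,0,0],[0,0,0]]])

```text
clock: 4.05
tool_pos: [0.5334, -0.1998, 0.0083]
orientation: [179.9, 0.1, 159.0]
force: [0.5, 0.6, -1.9]
opening: 0.0159
```

```bash
python3 - <<'E'
from h import *
st()
E
```

```text
4.05 tcp [ 0.5334 -0.1998  0.0083] rpy [1.7991e+02 6.0000e-02 1.5899e+02] F [ 0.55  0.58 -1.91] M [ 0.23 -0.04  0.05] op 0.0159
```

>>> send_rows(commands=[[1,[0.0115,0.03,0],[0,0,0]],[1,[0.0115,0.03,0],[0,0,0]],[1,[0,0,0],[0,0,0]]])

```text
clock: 4.35
tool_pos: [0.5392, -0.1842, 0.0083]
orientation: [179.9, 0.1, 158.9]
force: [0.9, 1.0, -0.7]
opening: 0.0156
```

```bash
python3 - <<'E'
from h import *
st()
E
```

```text
4.35 tcp [ 0.5392 -0.1842  0.0083] rpy [1.7993e+02 5.0000e-02 1.5895e+02] F [ 0.94  0.97 -0.7 ] M [ 0.72 -0.22 -0.  ] op 0.0156
```

>>> send_rows(commands=[[1,[0.0048,0.012,0],[0,0,0]],[1,[0.0048,0.012,0],[0,0,0]],[1,[0.0048,0.012,0],[0,0,0]]])

```text
clock: 4.65
tool_pos: [0.5428, -0.1747, 0.0083]
orientation: [180.0, 0.0, 159.0]
force: [-0.6, -3.8, -0.1]
opening: 0.0155
```

>>> send_rows(commands=[[1,[0.0048,0.012,0],[0,0,0]],[1,[0.0048,0.012,0],[0,0,0]]])

```text
clock: 4.85
tool_pos: [0.5456, -0.1685, 0.0083]
orientation: [180.0, 0.0, 158.9]
force: [0.2, -2.6, -0.7]
opening: 0.0158
```

```bash
python3 - <<'E'
from h import *
st()
s=snapshot("top"); a=s["color"][140:230,170:290]
cv2.imwrite("pics/t2.png",cv2.resize(a,None,fx=6,fy=6,interpolation=cv2.INTER_CUBIC))
E
```

```text
4.85 tcp [ 0.5456 -0.1685  0.0083] rpy [1.7996e+02 4.0000e-02 1.5893e+02] F [ 0.18 -2.63 -0.67] M [-0.84 -0.2  -0.25] op 0.0158
```

View pics/t2.png

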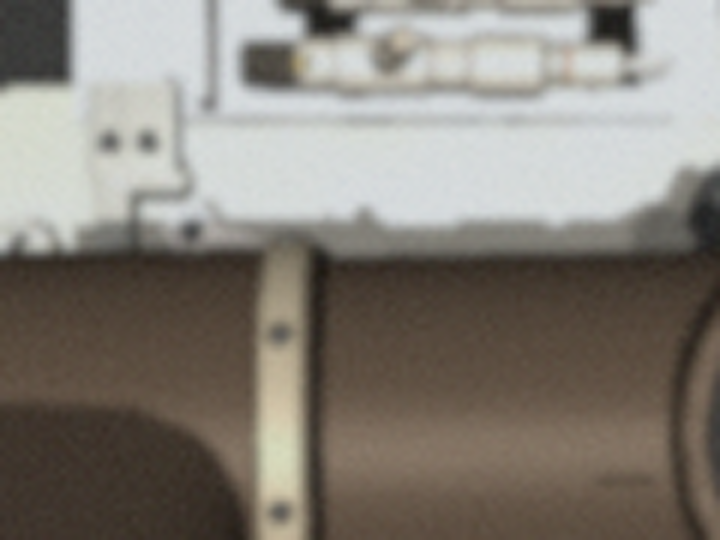

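>>> send_rows(commands=[[1,[0.0045,0.012,0],[0,0,0]],[1,[0.0045,0.012,0],[0,0,0]]])

```text
clock: 5.1
tool_pos: [0.5483, -0.1617, 0.0083]
orientation: [179.9, 0.1, 158.9]
force: [-1.1, -2.1, -0.0]
opening: 0.0157
```

>>> send_rows(commands=[[1,[0.003,0.008,0],[0,0,0]]])

```text
clock: 5.2
tool_pos: [0.549, -0.1594, 0.0083]
orientation: [180.0, 0.0, 158.9]
force: [-0.9, -2.0, -0.4]
opening: 0.0155
```

>>> send_rows(commands=[[1,[0.003,0.008,0],[0,0,0]]])

```text
clock: 5.3
tool_pos: [0.5497, -0.1572, 0.0083]
orientation: [180.0, 0.0, 159.0]
force: [-0.8, -1.8, 0.0]
opening: 0.0157
```

Expected contact is about here; creep on with one-row steps.

>>> send_rows(commands=[[1,[0.002,0.005,0],[0,0,0]]])

```text
clock: 5.4
tool_pos: [0.5498, -0.1561, 0.0083]
orientation: [-180.0, -0.0, 159.0]
force: [-1.9, -11.4, 0.1]
opening: 0.0156
```

>>> send_rows(commands=[[1,[0.002,0.005,0],[0,0,0]]])

```text
clock: 5.5
tool_pos: [0.5494, -0.1559, 0.0083]
orientation: [-179.9, -0.1, 159.0]
force: [-2.4, -15.0, 0.7]
opening: 0.0159
```

>>> send_rows(commands=[[1,[0.002,0.005,0],[0,0,0]]])

```text
clock: 5.6
tool_pos: [0.549, -0.1559, 0.0083]
orientation: [-179.8, -0.1, 159.0]
force: [-1.7, -11.1, 0.3]
opening: 0.0162
```

>>> send_rows(commands=[[1,[0,0,0],[0,0,0]],[1,[0,0,0],[0,0,0]]])

```text
clock: 5.8
tool_pos: [0.5491, -0.1562, 0.0083]
orientation: [-179.8, -0.1, 158.9]
force: [-0.8, -2.3, -1.2]
opening: 0.0163
```

```bash
python3 - <<'E'
from h import *
st()
s=snapshot("top"); a=s["color"][130:230,170:290]
cv2.imwrite("pics/t3.png",cv2.resize(a,None,fx=6,fy=6,interpolation=cv2.INTER_CUBIC))
s=snapshot("scene"); a=s["color"][150:260,150:310]
cv2.imwrite("pics/s3.png",cv2.resize(a,None,fx=5,fy=5,interpolation=cv2.INTER_CUBIC))
E
```

```text
5.8 tcp [ 0.5491 -0.1562  0.0083] rpy [-1.7978e+02 -1.3000e-01  1.5895e+02] F [-0.84 -2.29 -1.21] M [-0.3  -0.07 -0.15] op 0.0163
```

View pics/t3.png

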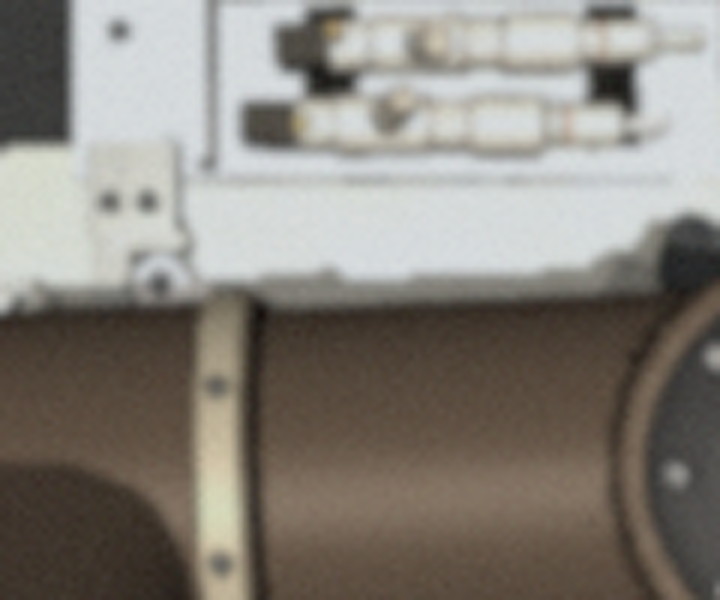

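View pics/s3.png

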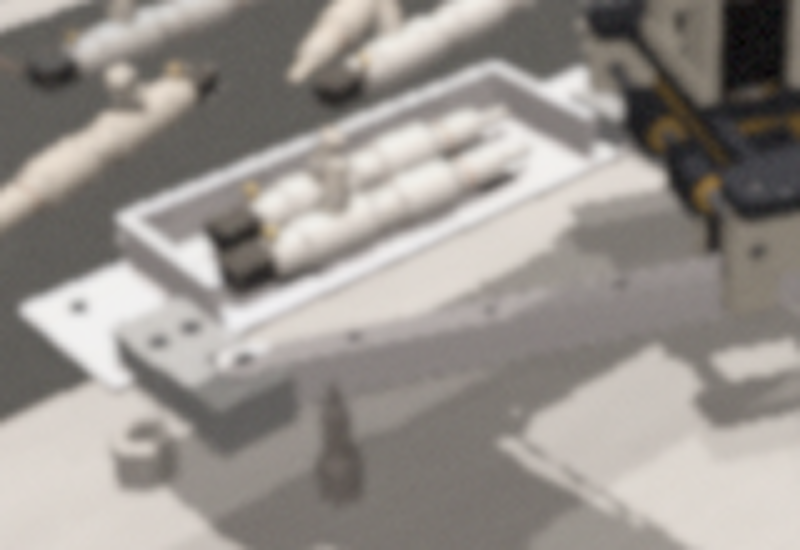

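>>> send_rows(commands=[[0.7,[0,0,0],[0,0,0]],[0.7,[0,0,0],[0,0,0]],[0.7,[0,0,0],[0,0,0]],[0.7,[0,0,0.08],[0,0,0]],[0.7,[0,0,0.12],[0,0,0]],[0.7,[0,0,0.06],[0,0,0]],[0.7,[0,0,0],[0,0,0]]])

```text
clock: 6.6
tool_pos: [0.5492, -0.1544, 0.0748]
orientation: [-179.8, -0.2, 159.1]
force: [1.0, 0.1, -0.6]
opening: 0.026
```

```bash
python3 - <<'E'
from h import *
st()
s=snapshot("scene"); a=s["color"][140:260,150:360]
cv2.imwrite("pics/s4.png",cv2.resize(a,None,fx=3.8,fy=3.8,interpolation=cv2.INTER_CUBIC))
E
```

```text
6.6 tcp [ 0.5492 -0.1544  0.0748] rpy [-179.79   -0.21  159.09] F [ 0.98  0.15 -0.62] M [ 0.12 -0.14  0.01] op 0.026
```

View pics/s4.png

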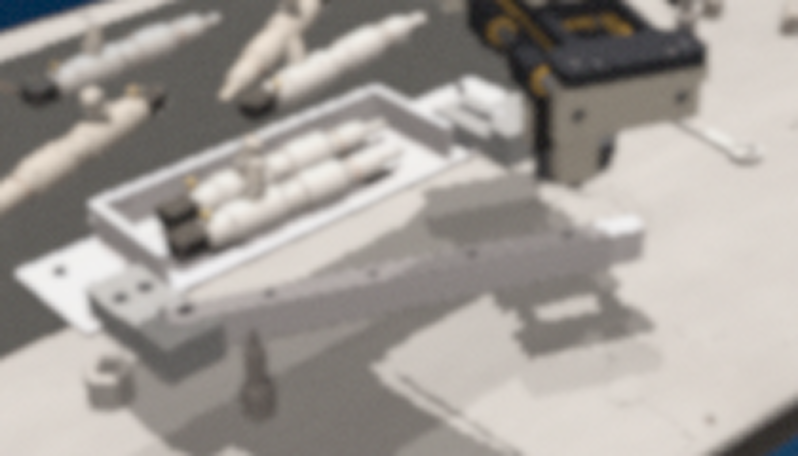

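>>> send_rows(commands=[[1,[-0.1,0.025,0],[0,0,0]],[1,[-0.09,0.025,0],[0,0,0]],[1,[0,0,0],[0,0,0]],[1,[0,0,0],[0,0,0]]])

```text
clock: 7.05
tool_pos: [0.4985, -0.1411, 0.0706]
orientation: [-179.7, -0.4, 159.1]
force: [-0.1, 0.2, 0.4]
opening: 0.0021
```

>>> send_rows(commands=[[1,[0,0,-0.1],[0,-0.0013,0]],[1,[0,0,-0.1],[0,0,0]],[1,[0,0,-0.03],[0,0,0]],[1,[0,0,0],[0,0,0]]])

```text
clock: 7.45
tool_pos: [0.5008, -0.1413, 0.0107]
orientation: [-179.9, 0.1, 159.1]
force: [-0.5, -0.2, -0.2]
opening: 0.0005
```

```bash
python3 - <<'E'
from h import *
st()
s=snapshot("scene"); a=s["color"][140:260,150:360]
cv2.imwrite("pics/s5.png",cv2.resize(a,None,fx=3.8,fy=3.8,interpolation=cv2.INTER_CUBIC))
E
```

```text
7.45 tcp [ 0.5008 -0.1413  0.0107] rpy [-1.7991e+02  7.0000e-02  1.5911e+02] F [-0.54 -0.22 -0.22] M [ 0.07 -0.07  0.03] op 0.0005
```

View pics/s5.png

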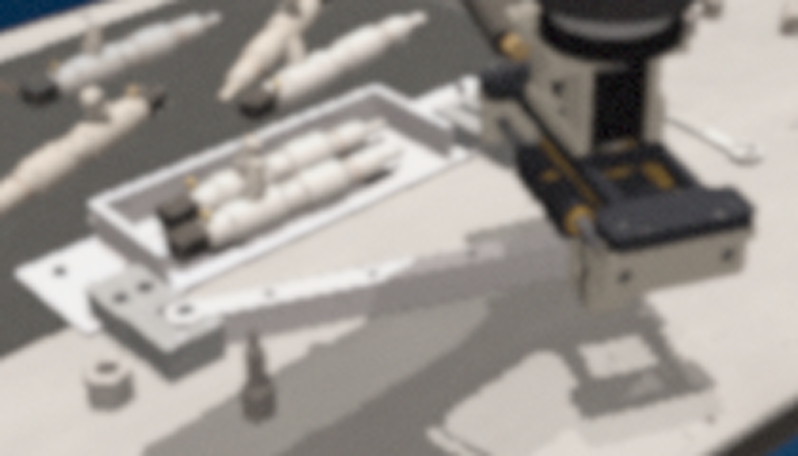

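>>> send_rows(commands=[[1,[0.0187,-0.0071,0],[0,0,0]],[1,[0.0187,-0.0071,0],[0,0,0]],[1,[0.0187,-0.0071,0],[0,0,0]]])

```text
clock: 7.8
tool_pos: [0.5177, -0.147, 0.0133]
orientation: [-180.0, 0.3, 159.2]
force: [-0.3, -0.1, 0.0]
opening: 0.0006
```

>>> send_rows(commands=[[1,[0.0112,-0.0042,0],[0,0,0]],[1,[0.0112,-0.0042,0],[0,0,0]]])

```text
clock: 8.0
tool_pos: [0.5252, -0.1494, 0.0144]
orientation: [180.0, 0.4, 159.1]
force: [0.6, -0.0, 0.7]
opening: 0.0005
```

>>> send_rows(commands=[[1,[0.0112,-0.0042,0],[0,0,0]],[1,[0.0112,-0.0042,0],[0,0,0]]])

```text
clock: 8.2
tool_pos: [0.5298, -0.1517, 0.0145]
orientation: [-180.0, 0.2, 159.1]
force: [-3.3, 0.5, 2.2]
opening: 0.0005
```

>>> send_rows(commands=[[1,[0.0215,-0.0103,-0.006],[0,0,0.0042]],[1,[0.0217,-0.0096,-0.005],[0,0,0.0042]],[1,[0.022,-0.009,-0.004],[0,0,0.0042]],[1,[0.022,-0.0085,-0.003],[0,0,0.0042]]])

```text
clock: 8.6
tool_pos: [0.5489, -0.1613, 0.0095]
orientation: [-179.9, -0.1, 165.3]
force: [-2.3, 1.0, 2.1]
opening: 0.0003
```

```bash
cat > arc.py <<'E'
from h import *
import sys
o=st(); h=np.array([0.629,0.051]); r=o["tool_pos"][:2]-h
print("radius",np.hypot(*r),"angle from -y(deg, fixture)",np.degrees(np.arctan2(-r[0],-r[1]))+2.0,"tangent",np.array([-r[1],r[0]])/np.hypot(*r))
F=o["force"][:2]; t=np.array([-r[1],r[0]])/np.hypot(*r); print("F tang",F@t,"F rad(out)",F@r/np.hypot(*r))
E
python3 arc.py
python3 - <<'E'
from h import *
s=snapshot("scene"); a=s["color"][140:260,150:360]
cv2.imwrite("pics/s6.png",cv2.resize(a,None,fx=3.8,fy=3.8,interpolation=cv2.INTER_CUBIC))
E
```

```text
8.6 tcp [ 0.5489 -0.1613  0.0095] rpy [-1.7992e+02 -8.0000e-02  1.6533e+02] F [-2.29  1.02  2.1 ] M [0.38 0.9  0.06] op 0.0003
radius 0.2269213129598109 angle from -y(deg, fixture) 22.656960674704482 tangent [ 0.93570929 -0.35277206]
F tang -2.498300897158066 F rad(out) -0.14385480979999296
```

View pics/s6.png

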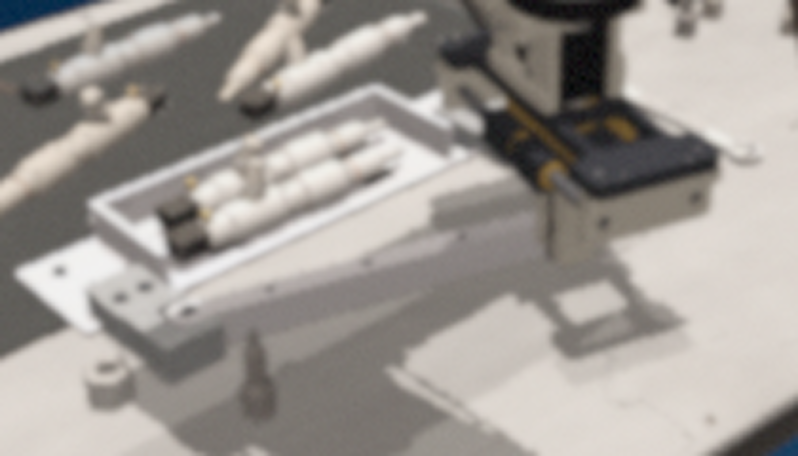

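>>> send_rows(commands=[[1,[0.0222,-0.0081,0],[0,0,0.0036]],[1,[0.0224,-0.0074,0],[0,0,0.0036]],[1,[0.0226,-0.0069,0],[0,0,0.0036]],[1,[0.0227,-0.0063,0],[0,0,0.0036]]])

```text
clock: 9.05
tool_pos: [0.5707, -0.1691, 0.0089]
orientation: [-179.9, -0.3, 170.8]
force: [-3.7, 0.8, 2.9]
opening: 0.0007
```

```bash
python3 arc.py
python3 - <<'E'
from h import *
s=snapshot("top"); a=s["color"][120:230,170:350]
cv2.imwrite("pics/t7.png",cv2.resize(a,None,fx=4,fy=4,interpolation=cv2.INTER_CUBIC))
E
```

```text
9.05 tcp [ 0.5707 -0.1691  0.0089] rpy [-179.88   -0.29  170.77] F [-3.7   0.77  2.91] M [0.34 1.19 0.03] op 0.0007
radius 0.2277159127396427 angle from -y(deg, fixture) 16.821229595720986 tangent [ 0.96672867 -0.25580397]
F tang -3.775896086045995 F rad(out) 0.20740203348846817
```

View pics/t7.png

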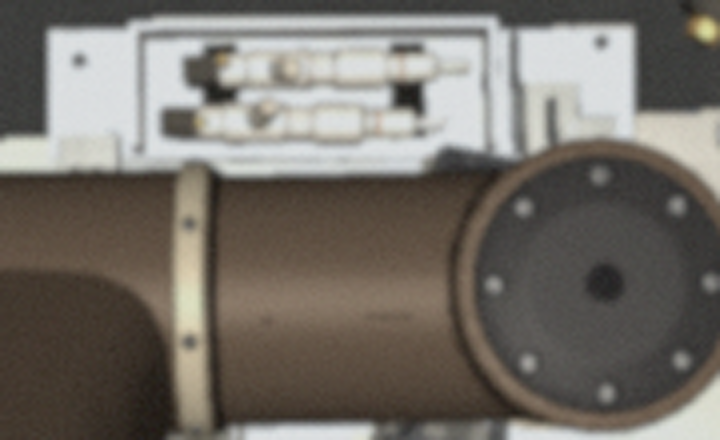

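>>> send_rows(commands=[[1,[0.0116,-0.003,0],[0,0.0005,0.0021]],[1,[0.0117,-0.0028,0],[0,0,0.0021]]])

```text
clock: 9.3
tool_pos: [0.578, -0.171, 0.0088]
orientation: [-179.8, -0.4, 172.5]
force: [-3.8, 0.5, 3.4]
opening: 0.0007
```

>>> send_rows(commands=[[1,[0.0118,-0.0026,0],[0,0,0.0021]],[1,[0.0118,-0.0024,0],[0,0,0.0021]]])

```text
clock: 9.5
tool_pos: [0.5841, -0.1724, 0.0088]
orientation: [-179.8, -0.5, 174.1]
force: [-3.3, 0.5, 2.9]
opening: 0.0003
```

```bash
python3 arc.py
```

```text
9.5 tcp [ 0.5841 -0.1724  0.0088] rpy [-179.84   -0.47  174.09] F [-3.26  0.48  2.86] M [0.26 1.07 0.01] op 0.0003
radius 0.22782792937564572 angle from -y(deg, fixture) 13.367664389922963 tangent [ 0.98038257 -0.19710408]
F tang -3.2866217180701636 F rad(out) 0.17347678506787959
```

>>> send_rows(commands=[[1,[0.0099,-0.0019,0],[0,-0.001,0.0018]],[1,[0.0099,-0.0018,0],[0,0,0.0018]]])

```text
clock: 9.7
tool_pos: [0.5854, -0.1731, 0.0082]
orientation: [-179.9, -0.5, 175.5]
force: [-10.8, 3.0, 9.5]
opening: 0.0004
```

>>> send_rows(commands=[[1,[0.0099,-0.0017,0],[0,0,0.0018]],[1,[0.0099,-0.0016,0],[0,0,0.0018]]])

```text
clock: 9.9
tool_pos: [0.5851, -0.1737, 0.0074]
orientation: [-179.9, -1.0, 176.8]
force: [-10.1, 2.7, 8.4]
opening: 0.0003
```

>>> send_rows(commands=[[1,[0.0099,-0.0015,0],[0,0,0.0018]],[1,[0.0099,-0.0014,0],[0,0,0.0018]]])

```text
clock: 10.1
tool_pos: [0.5847, -0.1742, 0.0069]
orientation: [-179.9, -1.6, 178.1]
force: [-10.4, 1.4, 8.6]
opening: 0.0007
```

```bash
python3 arc.py
```

```text
10.1 tcp [ 0.5847 -0.1742  0.0069] rpy [-179.93   -1.58  178.1 ] F [-10.35   1.38   8.58] M [ 0.94  3.59 -0.09] op 0.0007
radius 0.2294773266229008 angle from -y(deg, fixture) 13.13030178115101 tangent [ 0.98119071 -0.19304091]
F tang -10.421596776720088 F rad(out) 0.6448594470701161
```

>>> send_rows(commands=[[1,[-0.04,0,0],[0,-0.0044,-0.006]],[1,[-0.02,0,0.02],[0,0,-0.006]],[0.7,[0,0,0.12],[0,0,0]],[0.7,[0,0,0.12],[0,0,0]],[0.7,[0,0,0],[0,0,0]]])

```text
clock: 10.6
tool_pos: [0.5733, -0.1741, 0.0736]
orientation: [180.0, 0.4, 173.8]
force: [0.5, -0.3, -0.3]
opening: 0.019
```

```bash
python3 arc.py;python3 - <<'E'
from h import *
s=snapshot("wrist"); np.savez("w3.npz",**s)
cv2.imwrite("pics/w3z.png",cv2.resize(s["color"],None,fx=1.5,fy=1.5,interpolation=cv2.INTER_CUBIC))
s=snapshot("scene"); a=s["color"][140:260,150:360]
cv2.imwrite("pics/s7.png",cv2.resize(a,None,fx=3.8,fy=3.8,interpolation=cv2.INTER_CUBIC))
E
```

```text
10.6 tcp [ 0.5733 -0.1741  0.0736] rpy [179.97   0.44 173.83] F [ 0.54 -0.27 -0.32] M [ 0.13 -0.19  0.  ] op 0.019
radius 0.23189356930134256 angle from -y(deg, fixture) 15.899400603310262 tangent [ 0.97071899 -0.24021789]
F tang 0.5868117726443954 F rad(out) 0.1319191650206795
```

View pics/w3z.png

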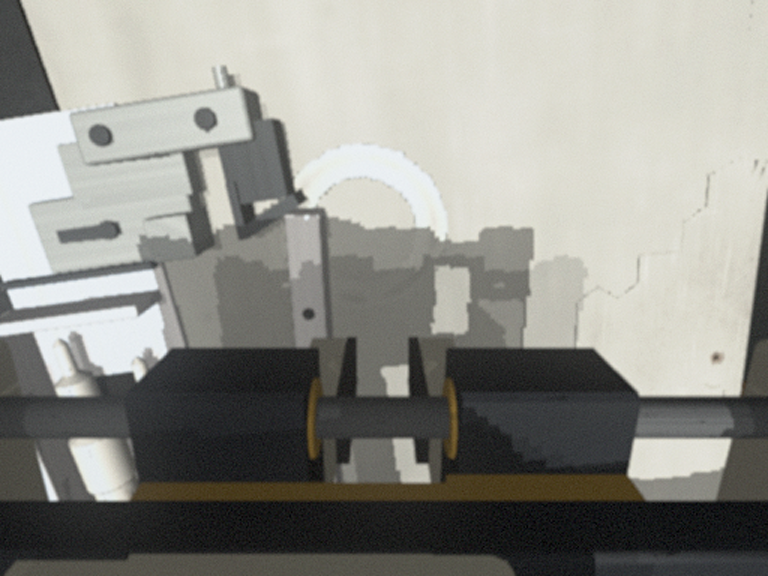

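View pics/s7.png

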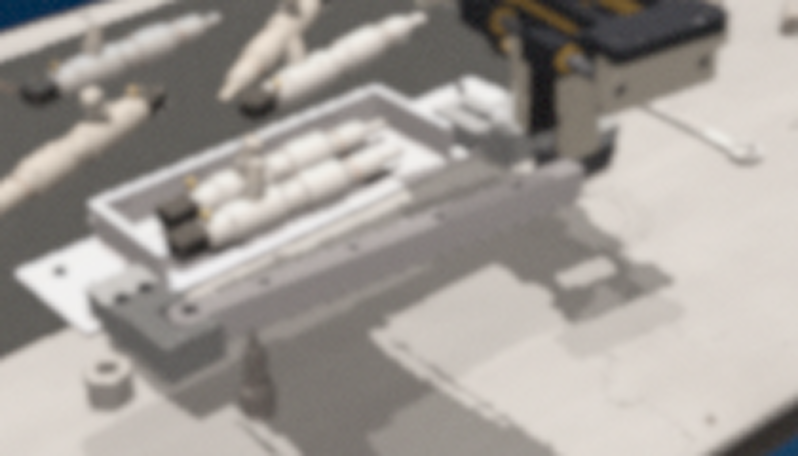

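```bash
python3 - <<'E'
from h import *
np.set_printoptions(precision=4,suppress=True)
s=dict(np.load("w3.npz"))
f=lambda l,z:ray(s,[((u+.5)/1.5-.5,(v+.5)/1.5-.5) for u,v in l],z)
P=f([(305,213),(308,314),(290,250),(325,250),(207,250),(185,290)],.024);print(P)
# fixture frame
h=np.array([.629,.051]);y=np.array([-.035,.9994]);x=np.array([.9994,.035]);o=h-.13*y
print(np.c_[(P[:,:2]-o)@x,(P[:,:2]-o)@y])
E
```

```text
[[ 0.6044 -0.2262  0.024 ]
 [ 0.6105 -0.1781  0.024 ]
 [ 0.6139 -0.2101  0.024 ]
 [ 0.5979 -0.2084  0.024 ]
 [ 0.6519 -0.2141  0.024 ]
 [ 0.6665 -0.1962  0.024 ]]
[[-0.0343 -0.1462]
 [-0.0265 -0.0983]
 [-0.0243 -0.1304]
 [-0.0402 -0.1282]
 [ 0.0136 -0.1358]
 [ 0.0288 -0.1184]]
```

>>> send_rows(commands=[[0.75,[0.085,0,0],[0,0.001,0.001]],[0.75,[0.055,0,0],[0,0,0]],[0.75,[0,0,0],[0,0,0]]])

```text
clock: 11.0
tool_pos: [0.607, -0.1735, 0.0683]
orientation: [180.0, -0.2, 174.1]
force: [-0.5, 1.1, 0.4]
opening: 0.022
```

```bash
python3 arc.py;python3 - <<'E'
from h import *
s=snapshot("wrist"); np.savez("w4.npz",**s)
cv2.imwrite("pics/w4z.png",cv2.resize(s["color"],None,fx=1.5,fy=1.5,interpolation=cv2.INTER_CUBIC))
E
```

```text
11.0 tcp [ 0.607  -0.1735  0.0683] rpy [179.96  -0.23 174.14] F [-0.47  1.1   0.37] M [ 0.11  0.03 -0.01] op 0.022
radius 0.22562122960991063 angle from -y(deg, fixture) 7.605876813190191 tangent [ 0.99521739 -0.09768498]
F tang -0.5744181137279771 F rad(out) -1.046611205948447
```

View pics/w4z.png

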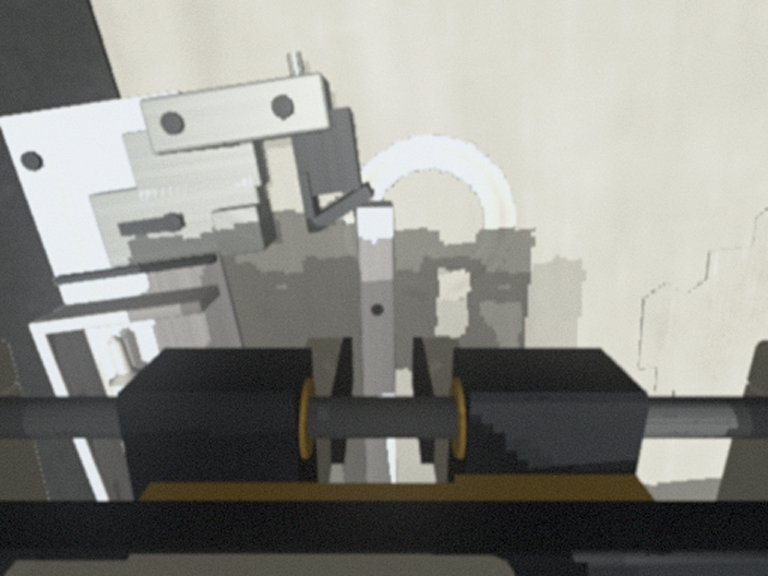

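>>> send_rows(commands=[[0.75,[0.006,0,-0.08],[0,-0.0005,0]],[0.75,[0,0,-0.04],[0,0,0]],[0.75,[0,0,0],[0,0,0]]])

```text
clock: 11.35
tool_pos: [0.6058, -0.1734, 0.0356]
orientation: [179.9, -0.2, 174.1]
force: [-0.7, -0.4, 0.1]
opening: 0.0215
```

>>> send_rows(commands=[[0.75,[0.015,0,0],[0,-0.0005,0]],[0.75,[0,0,-0.02],[0,0,0]],[0.75,[0,0,0],[0,0,0]]])

```text
clock: 11.65
tool_pos: [0.6096, -0.1735, 0.031]
orientation: [179.9, -0.0, 174.1]
force: [-0.1, -0.0, -0.3]
opening: 0.0222
```

```bash
python3 arc.py;python3 - <<'E'
from h import *
s=snapshot("wrist"); np.savez("w5.npz",**s)
cv2.imwrite("pics/w5z.png",cv2.resize(s["color"],None,fx=1.5,fy=1.5,interpolation=cv2.INTER_CUBIC))
E
```

```text
11.65 tcp [ 0.6096 -0.1735  0.031 ] rpy [ 1.7992e+02 -3.0000e-02  1.7409e+02] F [-0.1  -0.04 -0.33] M [0.09 0.04 0.01] op 0.0222
radius 0.22537947066044103 angle from -y(deg, fixture) 6.933675229450535 tangent [ 0.99629492 -0.0860025 ]
F tang -0.09645570056509395 F rad(out) 0.05083744056283657
```

View pics/w5z.png

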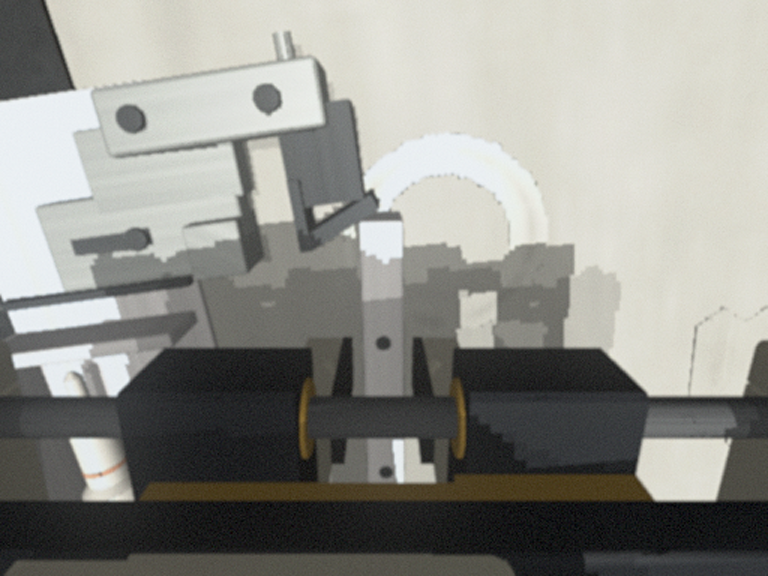

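>>> send_rows(commands=[[0.75,[0,0,-0.05],[0,0,0]],[0.75,[0,0,-0.035],[0,0,0]],[0.75,[0,0,0],[0,0,0]]])

```text
clock: 12.0
tool_pos: [0.6104, -0.1736, 0.0094]
orientation: [179.9, 0.1, 174.1]
force: [-0.1, -0.1, -0.2]
opening: 0.0216
```

>>> send_rows(commands=[[0.75,[0.008,-0.0007,0],[0,0,0]],[0.75,[0.008,-0.0007,0],[0,0,0]]])

```text
clock: 12.2
tool_pos: [0.6123, -0.1739, 0.0086]
orientation: [179.9, -0.2, 174.1]
force: [-8.9, 2.5, 7.2]
opening: 0.0217
```

>>> send_rows(commands=[[0.75,[0.01,-0.0008,0],[0,0,0.001]]])

```text
clock: 12.3
tool_pos: [0.6123, -0.1739, 0.0083]
orientation: [179.9, -0.4, 174.4]
force: [-8.5, 2.3, 6.7]
opening: 0.0219
```

>>> send_rows(commands=[[0.75,[0.01,-0.0008,0],[0,0,0.001]]])

```text
clock: 12.4
tool_pos: [0.6124, -0.174, 0.0081]
orientation: [179.9, -0.7, 174.8]
force: [-7.6, 2.1, 6.2]
opening: 0.022
```

```bash
python3 arc.py
```

```text
12.4 tcp [ 0.6124 -0.174   0.0081] rpy [179.93  -0.72 174.77] F [-7.57  2.06  6.16] M [1.   2.72 0.04] op 0.022
radius 0.2256065026106151 angle from -y(deg, fixture) 6.22911488287478 tangent [ 0.99727713 -0.07374497]
F tang -7.705169736851352 F rad(out) -1.491441394667906
```

>>> send_rows(commands=[[0.75,[0.01,-0.0008,0.006],[0,-0.002,0]]])

```text
clock: 12.5
tool_pos: [0.6129, -0.1739, 0.0089]
orientation: [179.9, -0.2, 174.7]
force: [-3.4, 2.5, -3.0]
opening: 0.0219
```

>>> send_rows(commands=[[0.75,[0.01,-0.0008,0.006],[0,-0.002,0]]])

```text
clock: 12.6
tool_pos: [0.6141, -0.1738, 0.0097]
orientation: [179.8, 0.3, 174.7]
force: [-3.0, 2.7, -2.4]
opening: 0.0221
```

```bash
python3 arc.py
```

```text
12.6 tcp [ 0.6141 -0.1738  0.0097] rpy [179.76   0.35 174.71] F [-2.99  2.73 -2.35] M [0.87 1.42 0.06] op 0.0221
radius 0.22532158724374843 angle from -y(deg, fixture) 5.798776547588108 tangent [ 0.99780288 -0.06625259]
F tang -3.1680096768263937 F rad(out) -2.5240112929226752
```

>>> send_rows(commands=[[0.75,[0.011,0.002,0.002],[0,-0.0005,0.001]]])

```text
clock: 12.7
tool_pos: [0.6155, -0.1732, 0.0098]
orientation: [179.7, 0.4, 175.0]
force: [-3.6, 2.4, -1.9]
opening: 0.0217
```

>>> send_rows(commands=[[0.75,[0.011,0.002,0.002],[0,-0.0005,0.001]]])

```text
clock: 12.8
tool_pos: [0.6174, -0.1727, 0.0099]
orientation: [179.7, 0.5, 175.4]
force: [-4.7, -2.5, -1.1]
opening: 0.0219
```

```bash
python3 arc.py
```

```text
12.8 tcp [ 0.6174 -0.1727  0.0099] rpy [179.72   0.51 175.42] F [-4.73 -2.45 -1.11] M [-0.97  1.88  0.09] op 0.0219
radius 0.22404825136114956 angle from -y(deg, fixture) 4.970480823738309 tangent [ 0.99865637 -0.05182145]
F tang -4.597230842838781 F rad(out) 2.6963033364647546
```

>>> send_rows(commands=[[0.75,[0.011,0,0.002],[0,0,0.0012]],[0.75,[0.011,0,0.002],[0,0,0.0012]]])

```text
clock: 13.0
tool_pos: [0.6212, -0.1731, 0.0101]
orientation: [179.7, 0.3, 176.3]
force: [-5.2, 0.1, -1.7]
opening: 0.0215
```

>>> send_rows(commands=[[0.75,[0.011,0,0.002],[0,0,0.0012]],[0.75,[0.011,0,0.001],[0,0,0.0012]]])

```text
clock: 13.2
tool_pos: [0.6247, -0.1732, 0.0099]
orientation: [179.7, 0.0, 177.2]
force: [-5.9, 2.3, -1.0]
opening: 0.0215
```

```bash
python3 arc.py
```

```text
13.2 tcp [ 0.6247 -0.1732  0.0099] rpy [1.7975e+02 3.0000e-02 1.7723e+02] F [-5.92  2.31 -1.04] M [0.48 2.12 0.03] op 0.0215
radius 0.22424691654201173 angle from -y(deg, fixture) 3.0898179380831943 tangent [ 0.99981911 -0.01901976]
F tang -5.960468265355384 F rad(out) -2.1929943621086765
```

>>> send_rows(commands=[[0.75,[0.011,0.0015,0.002],[0,0,0.0012]],[0.75,[0.011,0.0015,0.001],[0,0,0.0012]]])

```text
clock: 13.4
tool_pos: [0.6277, -0.1731, 0.0095]
orientation: [179.8, -0.3, 178.1]
force: [-6.0, -1.6, -1.6]
opening: 0.0218
```

>>> send_rows(commands=[[0.75,[0.011,0.001,0.002],[0,0,0.0012]],[0.75,[0.011,0.001,0.001],[0,0,0.0012]]])

```text
clock: 13.6
tool_pos: [0.6326, -0.1732, 0.0097]
orientation: [179.8, -0.4, 179.1]
force: [-2.4, -0.1, -1.9]
opening: 0.022
```

```bash
python3 arc.py
```

```text
13.6 tcp [ 0.6326 -0.1732  0.0097] rpy [179.81  -0.43 179.06] F [-2.44 -0.06 -1.92] M [-0.11  0.77  0.02] op 0.022
radius 0.22422566215353382 angle from -y(deg, fixture) 1.0733319378168755 tangent [0.99986921 0.0161727 ]
F tang -2.4406542823316166 F rad(out) 0.020847594348923762
```

```bash
cat > w.py <<'E'
from h import *
import sys
s=snapshot("wrist")
cv2.imwrite(sys.argv[1],cv2.resize(s["color"],None,fx=1.5,fy=1.5,interpolation=cv2.INTER_CUBIC))
E
python3 w.py pics/w6.png
```

```text
(no output)
```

View pics/w6.png

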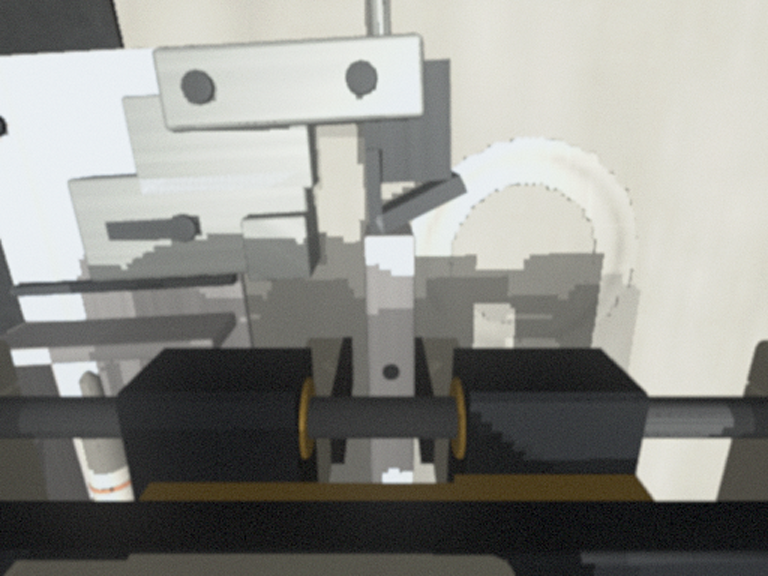

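>>> send_rows(commands=[[0.75,[0.01,0.0005,0.001],[0,-0.0005,0.0012]],[0.75,[0.01,0.0005,0.001],[0,0,0.0012]]])

```text
clock: 13.85
tool_pos: [0.6392, -0.1731, 0.0105]
orientation: [179.8, -0.1, -180.0]
force: [-2.1, -0.5, -2.1]
opening: 0.0219
```

>>> send_rows(commands=[[0.75,[0.008,0.0005,0.001],[0,-0.0005,0.001]],[0.75,[0.008,0.0005,0.001],[0,0,0.001]]])

```text
clock: 14.05
tool_pos: [0.644, -0.1728, 0.0112]
orientation: [179.8, 0.1, -179.2]
force: [-3.4, -0.9, -2.0]
opening: 0.022
```

```bash
python3 arc.py; python3 w.py pics/w7.png
```

```text
14.05 tcp [ 0.644  -0.1728  0.0112] rpy [ 1.7983e+02  1.0000e-01 -1.7918e+02] F [-3.36 -0.94 -2.  ] M [-0.17  0.84  0.01] op 0.022
radius 0.2243363389367299 angle from -y(deg, fixture) -1.8415393569529743 tangent [0.99775316 0.06699729]
F tang -3.4137562280615468 F rad(out) 0.7154545880147148
```

View pics/w7.png

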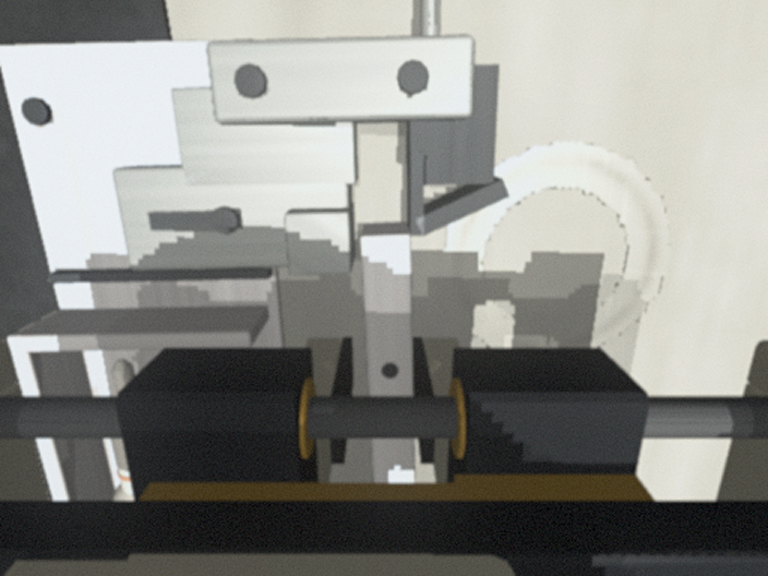

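>>> send_rows(commands=[[0.75,[0.005,0.0005,0],[0,0,0.0005]]])

```text
clock: 14.2
tool_pos: [0.6466, -0.1727, 0.0118]
orientation: [179.9, 0.2, -178.9]
force: [-6.3, 0.0, -1.7]
opening: 0.022
```

>>> send_rows(commands=[[0.75,[0.005,0.0005,0],[0,0,0.0005]]])

```text
clock: 14.3
tool_pos: [0.6466, -0.1726, 0.0117]
orientation: [179.8, 0.1, -178.8]
force: [-7.9, -0.9, 2.1]
opening: 0.0222
```

```bash
python3 arc.py; python3 w.py pics/w8.png
```

```text
14.3 tcp [ 0.6466 -0.1726  0.0117] rpy [ 1.7985e+02  6.0000e-02 -1.7875e+02] F [-7.93 -0.88  2.07] M [-0.23  2.9   0.05] op 0.0222
radius 0.22432742103789263 angle from -y(deg, fixture) -2.5097150425860937 tangent [0.99690402 0.07862813]
F tang -7.9790746508773935 F rad(out) 0.24922103622711214
```

View pics/w8.png

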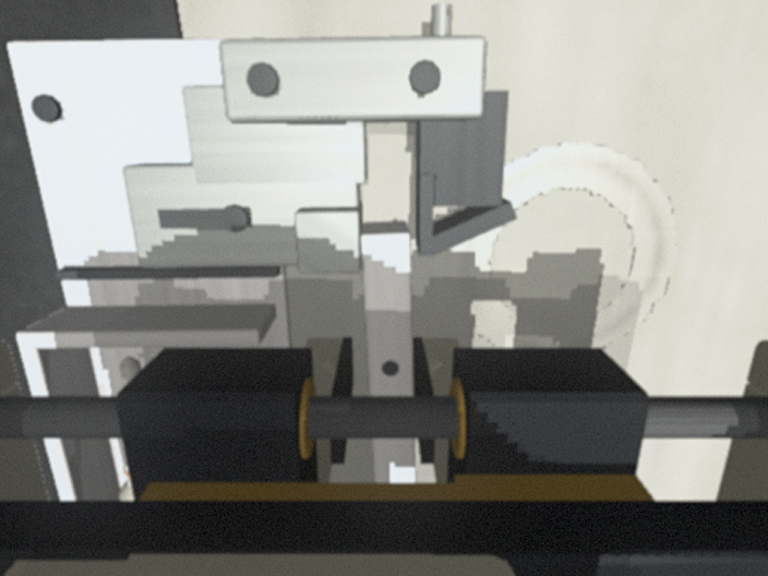

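>>> send_rows(commands=[[0.75,[-0.012,-0.0005,0],[0,0,0]],[0.75,[0,0,0],[0,0,0]]])

```text
clock: 14.55
tool_pos: [0.6453, -0.1728, 0.0126]
orientation: [179.9, 0.2, -178.7]
force: [0.0, -0.8, -0.3]
opening: 0.0217
```

>>> send_rows(commands=[[0.75,[-0.008,0,0],[0,0,0]],[0.75,[0,0,0],[0,0,0]]])

```text
clock: 14.75
tool_pos: [0.645, -0.1727, 0.0136]
orientation: [179.9, 0.5, -178.7]
force: [0.5, -0.2, -0.7]
opening: 0.0223
```

>>> send_rows(commands=[[0.75,[0,0,0.04],[0,0,0]],[0.75,[0,0,0.06],[0,0,0]]])

```text
clock: 14.95
tool_pos: [0.6442, -0.1725, 0.0382]
orientation: [179.9, 0.3, -178.7]
force: [-0.3, -0.6, -0.0]
opening: 0.0217
```

>>> send_rows(commands=[[0.75,[-0.02,0,0.15],[0,0,0]],[0.75,[-0.1,0,0.18],[0,0,0]],[0.75,[-0.18,0,0.1],[0,0,0]],[0.75,[-0.18,0,0],[0,0,0]],[0.75,[0,0,0],[0,0,0]],[0.75,[0,0,0],[0,0,0]]])

```text
clock: 15.55
tool_pos: [0.5252, -0.1731, 0.158]
orientation: [180.0, 1.0, -178.6]
force: [0.5, -0.1, 0.7]
opening: 0.0222
```

```bash
python3 arc.py; python3 w.py pics/w9.png; python3 - <<'E'
from h import *
s=snapshot("scene"); a=s["color"][140:260,150:360]
cv2.imwrite("pics/s9.png",cv2.resize(a,None,fx=3.8,fy=3.8,interpolation=cv2.INTER_CUBIC))
s=snapshot("top"); a=s["color"][110:230,160:370]
cv2.imwrite("pics/t9.png",cv2.resize(a,None,fx=3.8,fy=3.8,interpolation=cv2.INTER_CUBIC))
E
```

```text
15.55 tcp [ 0.5252 -0.1731  0.158 ] rpy [ 180.      1.03 -178.57] F [ 0.51 -0.13  0.67] M [ 0.09 -0.08 -0.01] op 0.0222
radius 0.24693999276252696 angle from -y(deg, fixture) 26.861044141998082 tangent [ 0.90733007 -0.42041901]
F tang 0.5153603832391004 F rad(out) -0.0929342976961654
```

View pics/w9.png

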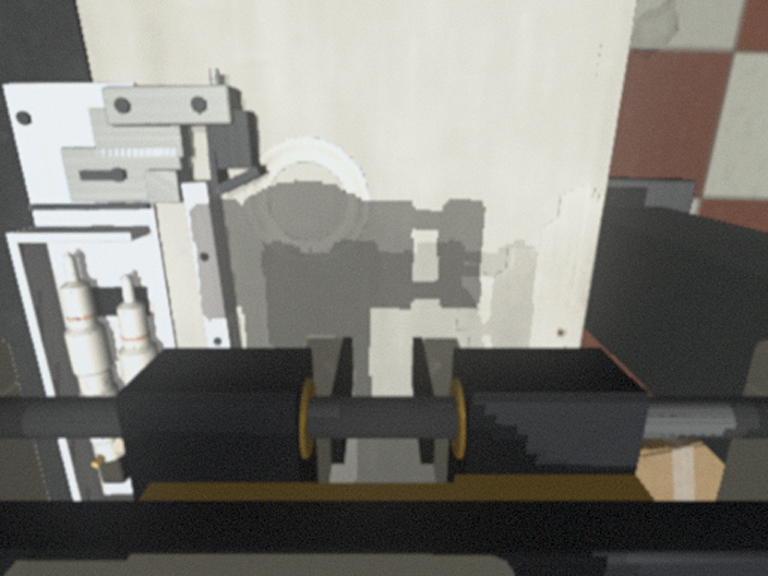

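View pics/s9.png

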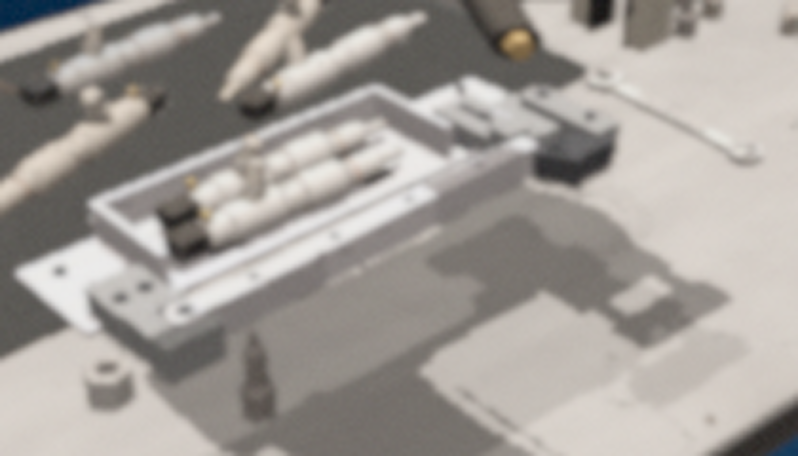

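View pics/t9.png

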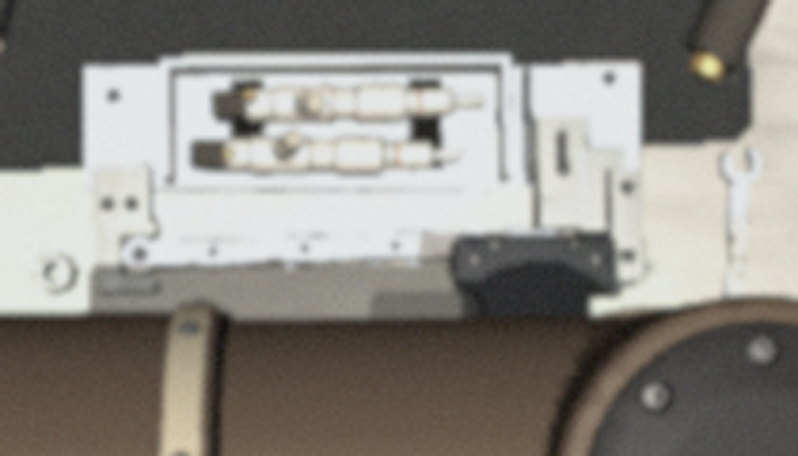

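```bash
python3 -c "
from plant import order; print(order.close_job())"
```

```text
the job is handed in; nothing more can be done
None
```

The bar is shut with the catch sprung out behind it, and I handed the job in at about 16 s of the 72 s. The system reports no verdict, so this rests on my own force and camera checks.

- **Seating:** I gripped the bar near its tip and pushed it lengthwise until the round end met the end wall. The force at the tool peaked at about 15 N while the bar was still about 0.4 rad open.
- **Swing:** I first pushed with the closed fingers. That stalled on the ramp at about 10 N, because the tool was also pressing the bar down on the bench. I changed to pushing with the inside of one open finger, kept slightly lifted, and the bar crossed the ramp at about 6 N.
- **Click:** I crept forward in steps of about 1 mm. The catch came out, and the bar touched the rigid stop at about 8 N. I then backed off and lifted clear.

**Last checks:**
- The wrist view showed the catch nose back out behind the bar's tip.
- The top view showed the round end at the seat centre.
- The injectors, nozzle, nut and spanner looked undisturbed in the pictures I compared by eye.
- The tool was clear of everything, with a force reading near zero.

I did not measure the catch travel or the bar-to-fixture force directly. The forces above are the wrist sensor's readings.

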